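Load the label roll into the bottle-label dispenser

ROBOT

A 6-joint arm with a two-finger parallel gripper is mounted at the origin on the work surface. World frame = base frame: x ahead of the robot, y to its left, z up, the work surface at z = 0. Lengths are in m, angles in rad, forces in N, time in s.
With the tool pointing down it reaches from about 0.325 to 0.775 m from the base axis. Payload 5.5 kg.
Tool frame: the origin (TCP) lies at the very end of the fingers, on their centre line; the grasp point (between the pads) lies 19 mm behind it; z points along the fingers, y is the line along which they close (so a half turn about z gives the same grasp; the last joint's range is limited). The gripper opens to 88 mm and grips with 3 to 60 N. Pads are 20 mm wide; open, the fingers measure 115 mm over their backs; the gripper's body (75 mm by 178 mm) begins 61 mm behind the grasp point.
Start: joints at [-1.216, 0.091, 1.231, -0, 1.82, -0.057], TCP at [0.24, -0.55, 0.223] pointing down, gripper open.
Joint ranges: [-2.87, 2.87], [-0.86, 2.18], [0.17, 2.46], [-1.51, 4.65], [0.06, 2.69], [-2.65, 2.65]. Speed limits (rad/s): [2.57, 2.57, 3.01, 3.14, 3.14, 3.14].

INTERFACE

Orientations are given as a rotation vector (axis times angle).
In Python, from rig import telemetry, viewer, sign_off gives the robot as it stands. The module is installed in compiled form; this text tells all that it offers.
- The arm moves only by the tool carry_out, never from a script. Its argument "commands" is a list of rows, each an object with "travel": the shift along the tool's x, y, z normalised to -1 to 1, where 1 is 0.5 m, a list of three; "turn": the turn about the tool's z normalised to -1 to 1, where 1 is pi/2 rad; "gripper": the opening, from 0 (shut) to 1 (fully open). A call has 1 to 12 rows; each row shifts and turns the commanded pose from where the row before left it, along the tool's axes as they then stand; what a row does not reach is not made up. A row lasts 1/12 s, in which the tool goes at most 41.7 mm and 7.16 degrees, less where a joint would pass 70% of its speed; a pose out of reach is approached as far as the arm can. A call with a number of a shift or a turn outside -1 to 1 is refused whole. A call with a gripper value outside its range is refused whole. The fingers move at their own pace and stop on an object; "grip_force" is the grip in N (left out, the last holds). Time passes only in rows, so rows that do not move let the fingers close. It gives the time, the measured TCP pose, the force, the opening and the grip force at its end, in the units of the state.
- telemetry.sense(): the state, without advancing time (a new reading comes with each control period).
- viewer.get_image(name): name is "scene" or "top"; returns a dict with "pixels" (384x512x3 uint8, red, green, blue), "K" (3x3 intrinsics, pixels), "eye" and "orientation" of the camera in the world. Camera axes: x right, y up, looking along -z (the intrinsics and any distortion apply to the point x, -y, -z); pixel columns grow to the right and rows downward; lengths in m; the calibration is good to about 2 mm. A picture is of the moment at which its call begins. There is no depth.
- sign_off(): hands the job in; it is judged then, once.
The state is a dict: "t": time; "joint_positions": joint angles; "qd": joint speeds; "joint_efforts": joint torques, N m; "tcp_pos": TCP position; "eef_rot": TCP orientation; "wrist_force": force on the tool from outside, world axes, zero at the start; "torque": the same for the moment, N m; "grip_width": finger opening in m; "grasp_force": force on a finger pad.
Only numpy, scipy, OpenCV 4.12 (cv2) and the standard library are available. Lean on these libraries where they do the work, as an engineer would, in place of code of your own. Each camera call takes 0.05 s, during which the arm holds its last target. There are 200 camera calls.

TASK

It is bottling day: load the roll of labels lying on the worktop into the label dispenser. Put the slim sprung pin of its spindle into the dispenser's small recess, press the roll that way so that the spring gives, bring the stout pin at the other end down in front of the large recess, and let the spring carry it in until both pins sit fully home; then let go. Work gently, without ramming the brittle plastic cheeks, and leave the bottles and the other things where they are.

Things in the scene. Friction and masses are not known exactly. Their poses are not given: they have to be found in the camera images.
- label_roll: Roll of white labels on a spindle, lying. Paper: firm cylinder 50 mm across, 76 mm long; 0.15-0.27 kg in all; bears a 60 N grip. Origin on the axis at mid-paper, 25 mm above the worktop at first. Its y axis is the spindle's axis, towards the sprung pin (x, z: any turn). Black end discs (28 mm across) to 40 mm from the origin; beyond them steel pins: slim and sprung at +y, stout and fixed at -y.
- sprung_tip (a point): Centre of the end of the slim sprung pin, 8 mm diameter, last 2.5 mm tapered to 5 mm; 69 mm from the roll's origin when free (29 mm out of the disc). It slides straight in against a spring: 2.5 N to start, then 0.9 N more per mm (11 N at 9 mm), to a hard stop at 12 mm (13 N). Free length of the spindle, tip to tip: 136 mm.
- stout_tip (a point): Centre of the end of the stout fixed pin, 14 mm diameter, last 2 mm tapered to 10 mm; 67 mm from the roll's origin (27 mm out of the disc).
- dispenser: Grey label dispenser, fixed. Origin on the worktop under its middle; y towards the cheek with the small recess (left as seen from the robot), x away from its front. Base 180 (x) x 160 mm (y), 14 mm high; peel bar at x = -78 mm, top 39 mm high. Two cheeks, inner faces at y = +60 and -60 mm, 12 mm thick, 40 mm wide, with round heads of 20 mm radius about the spindle axis (along y, 85 mm high).
- small_recess (a point): Centre of the floor of the small round blind recess (12 mm diameter, 7 mm deep, for the sprung pin) in the inner face of the dispenser's +y cheek, 85 mm up; its mouth is 7 mm from here towards the dispenser's middle. The cheeks are brittle: the spindle must not bear on them with more than 20 N, nor the robot with more than 15 N. Axes as the dispenser's.
- large_recess (a point): Centre of the floor of the large recess (18 mm diameter, 7 mm deep, for the stout pin) in the -y cheek, 134 mm from the small one's floor; mouth 7 mm nearer the middle. The spindle is too long to enter level: tilt it (about 17 degrees), sprung pin first. The stout pin passes this cheek only when the spring is pressed in over 9.3 mm. Loaded, pins rest 2 mm low. Axes as the dispenser's.
- bottle_a: Empty dark brown beer bottle, 66 mm diameter, 248 mm high, standing; origin under its middle. Leave it alone.
- bottle_b: Another such bottle. Leave it alone.
- bottle_c: Another such bottle. Leave it alone.
- sample_jar: Clear hydrometer jar, a 33 mm tube on a 72 mm round white foot, 212 mm high, standing; origin under its middle. Leave it alone.
- cap_tub: White tub of crown caps, 62 mm diameter, 42 mm high; origin under its middle. Leave it alone.
- scissors: Scissors with blue handles lying flat, 175 mm long, 10 mm high; origin at the pivot's underside, x along the blades. Leave them alone.
- marker: Marker pen lying down, 15 mm thick, 135 mm long along x; origin under its middle. Leave it alone.
- yeast_tin: Small metal tin, 57 mm diameter, 64 mm high; origin under its middle. Leave it alone.
Things that resemble listed ones, but are neither listed nor needed, are in the scene too. There is more than one size of the label_roll; the one meant has the size given above.

How it is judged:
By the outcome, as a careful person would: the job done as asked, in the order asked, and still so for the second after the job is handed in, with the robot touching nothing.
It also fails if it takes over 51 s, if anything falls off the work surface, if the arm or the gripper's body presses on something with over 40 N, if the wrist force passes 120 N, or if a joint passes its speed limit or range.

## Working session

There is one attempt and no reset: what is moved stays moved. The work goes in short steps, Python scripts to look and compute and a tool call to move; the robot and the scene stay as the last step left them, time stands still between calls to the robot, and variables do not carry over. Pictures are saved under pics/ and viewed, at most 10 in all, crops included, and the job is handed in when it is done.

Besides the shell and the picture viewer there is one more tool, called after "Request:" by a JSON object that holds its "api" and its "payload". carry_out: Moves the arm, as the interface text tells. Scaled input: -1 to 1 covers 0.5 m each way for a shift and pi/2 rad each way for a turn. Its arguments: {"type":"object","properties":{"commands":{"type":"array","items":{"type":"object","properties":{"travel":{"type":"array","items":{"type":"number"}},"turn":{"type":"number"},"gripper":{"type":"number"}}}},"grip_force":{"type":"number"}},"required":["commands"]}

```bash
mkdir -p pics
cat > h.py <<'E'
import numpy as np, cv2
from scipy.spatial.transform import Rotation as R
from rig import telemetry, viewer, sign_off
def cam(n):
    d=viewer.get_image(n); o=np.array(d["orientation"],float)
    Rm=o if o.shape==(3,3) else R.from_rotvec(o).as_matrix() if o.size==3 else R.from_quat(o).as_matrix()
    return d["pixels"],np.array(d["K"]),np.array(d["eye"]),Rm
def ray(c,u,v):
    _,K,e,Rm=c; p=np.linalg.inv(K)@[u,v,1]; d=Rm@[p[0],-p[1],-p[2]]
    return e,d/np.linalg.norm(d)
def onz(c,u,v,z):
    e,d=ray(c,u,v); return e+d*(z-e[2])/d[2]
def proj(c,P):
    _,K,e,Rm=c; q=Rm.T@(np.asarray(P)-e); q=K@[q[0],-q[1],-q[2]]; return q[:2]/q[2]
def tri(c1,p1,c2,p2):
    a,d=ray(c1,*p1); b,f=ray(c2,*p2)
    s=np.linalg.lstsq(np.c_[d,-f],b-a,rcond=None)[0]
    return (a+d*s[0]+b+f*s[1])/2, np.linalg.norm(a+d*s[0]-b-f*s[1])
E
python3 - <<'E'
from h import *
for n in("top","scene"):
    c=cam(n); cv2.imwrite(f"pics/{n}0.png",cv2.resize(c[0][:,:,::-1],(800,600),interpolation=cv2.INTER_CUBIC))
    np.savez(f"{n}0.npz",*c); print(n,c[1],c[2],c[3])
d=viewer.get_image("top");print(d.keys(),d["orientation"]); print(telemetry.sense())
E
```

```text
top [[401.28176023   0.         252.77767264]
 [  0.         401.28176023 191.13127429]
 [  0.           0.           1.        ]] [ 0.4119265  -0.04566953  1.25581677] [[ 0.01082628  0.99779581 -0.06546996]
 [-0.99982769  0.00981446 -0.01575666]
 [-0.01507937  0.06562927  0.99773013]]
scene [[377.56870558   0.         253.84763565]
 [  0.         377.56870558 193.96193603]
 [  0.           0.           1.        ]] [1.09861431 0.23653394 1.18728346] [[-0.38781425 -0.79767186  0.46186546]
 [ 0.92169497 -0.33078291  0.20263526]
 [-0.00885924  0.50428392  0.86349247]]
dict_keys(['pixels', 'K', 'eye', 'orientation']) [ 0.06354925 -0.0393469  -1.55982098]
{'t': 0.15, 'joint_positions': array([-1.21570089e+00,  9.16831640e-02,  1.23159226e+00, -2.55857517e-05,
        1.81981437e+00, -5.67267068e-02]), 'qd': array([ 0.00056921, -0.00247885, -0.00383727,  0.0005953 , -0.00230118,
       -0.00216667]), 'joint_efforts': array([ 5.71978453e-04, -4.47044384e+01, -4.06908810e+01,  6.98034628e-02,
        2.74121517e-02, -9.06443211e-05]), 'tcp_pos': array([ 0.24006468, -0.54963354,  0.22177788]), 'eef_rot': array([-3.07378323e+00, -6.42015490e-01,  3.87881263e-04]), 'wrist_force': array([0.38271339, 0.7310581 , 0.63556857]), 'torque': array([ 0.02342193,  0.02958335, -0.03701995]), 'grasp_force': 0.0, 'grip_width': 0.08797995350452129}
```

View pics/top0.png

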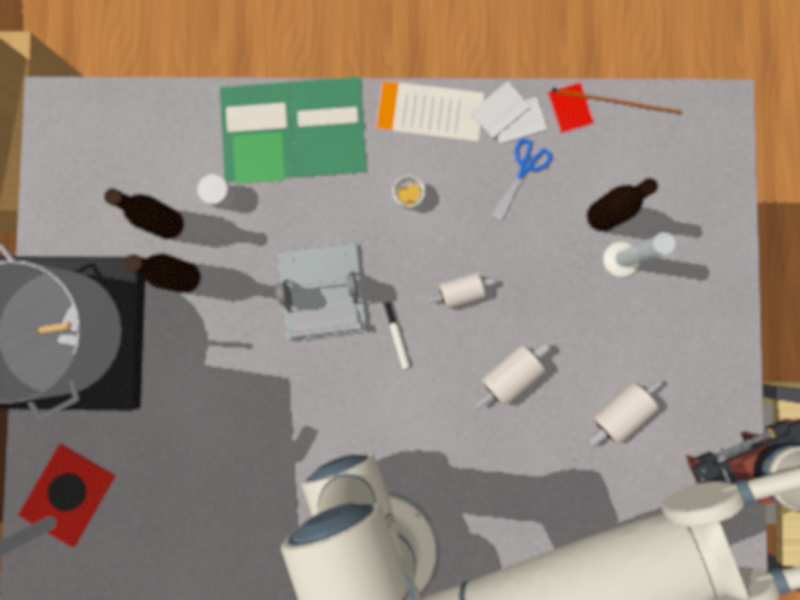

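View pics/scene0.png

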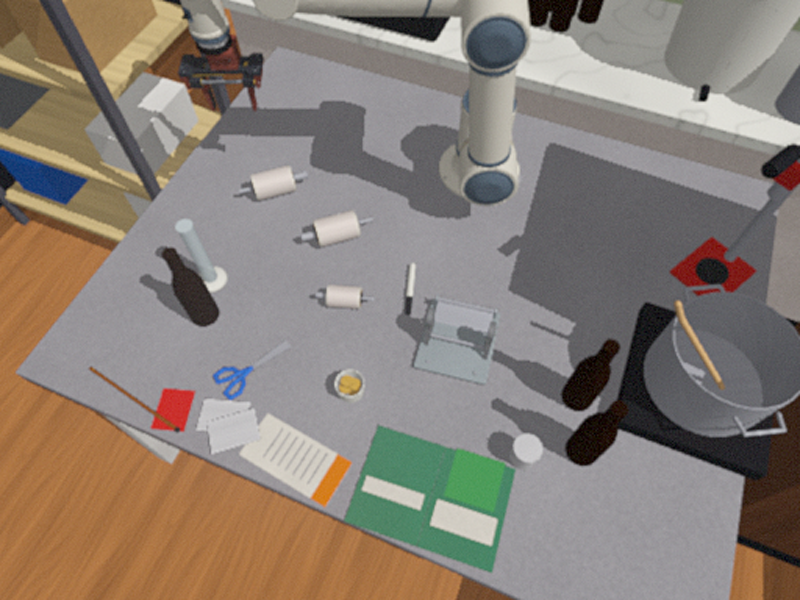

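The pictures show three label rolls. In the top view, in 800x600 pixels, they are at (463,291) small, (513,376) and (626,412). The dispenser is at (322,292). I'll measure each roll's size.

Run:
```python
from h import *
for n in("top","scene"):
    z=np.load(f"{n}0.npz"); c=[z[k] for k in z.files]; im=c[0]
    hsv=cv2.cvtColor(im,cv2.COLOR_RGB2HSV)
    m=((hsv[:,:,2]>185)&(hsv[:,:,1]<40)).astype(np.uint8)
    N,L,S,C=cv2.connectedComponentsWithStats(m)
    for i in range(1,N):
        if not 200<S[i,4]<3000: continue
        cs=cv2.findContours((L==i).astype(np.uint8),cv2.RETR_EXTERNAL,cv2.CHAIN_APPROX_NONE)[0][0]
        w=np.array([onz(c,*p[0],.03)[:2] for p in cs],np.float32)
        (x,y),(a,b),ang=cv2.minAreaRect(w*1000)
        print(n,C[i].round(1),"xy",round(x),round(y),"size",round(a,1),round(b,1),"ang",round(ang,1))
t=np.load("top0.npz")["arr_0"]; s=np.load("scene0.npz")["arr_0"]
f=lambda a,x0,y0,w,h:cv2.resize(a[y0:y0+h,x0:x0+w,::-1],(400,300),interpolation=cv2.INTER_CUBIC)
cv2.imwrite("pics/m.png",np.vstack([np.hstack([f(t,300,215,136,76+26),f(t,165,145,80,60)]),np.hstack([f(s,140,95,112,84),f(s,255,180,80,60)])]))
```

```text
top [298.1  71.8] xy 868 -170 size 120.9 301.5 ang 1.1
top [163.5  74.6] xy 855 257 size 50.3 118.3 ang 4.6
top [209.2  74.2] xy 858 113 size 30.6 116.7 ang 4.6
top [134.9 120.2] xy 711 343 size 57.1 56.3 ang 1.6
top [394.1 165.3] xy 576 -460 size 68.8 56.3 ang 6.3
top [295.2 184.2] xy 514 -156 size 42.0 79.6 ang 18.0
top [327.3 238.5] xy 351 -254 size 58.9 105.9 ang 41.2
top [400.  262.8] xy 281 -472 size 62.0 107.4 ang 41.6
top [496.6 310. ] xy 136 -758 size 51.4 98.0 ang 15.6
top [212.1 364.4] xy -33 92 size 136.2 159.2 ang 14.6
scene [257.   22.5] xy -462 -461 size 193.8 582.9 ang 0.2
scene [103.2  60.6] xy 100 -926 size 128.6 90.1 ang 0.9
scene [174.4 115.5] xy 264 -475 size 73.5 102.8 ang 41.4
scene [215.4 145. ] xy 334 -256 size 70.6 104.3 ang 40.6
scene [219.2 188.7] xy 507 -159 size 45.6 77.8 ang 17.5
scene [170.  283.5] xy 884 -168 size 298.9 121.2 ang 83.3
scene [337.5 286.4] xy 686 333 size 53.4 53.6 ang 22.7
scene [251.4 314.7] xy 868 119 size 27.6 116.5 ang 4.6
scene [296.5 333.8] xy 867 262 size 48.1 116.6 ang 4.5
```

View pics/m.png

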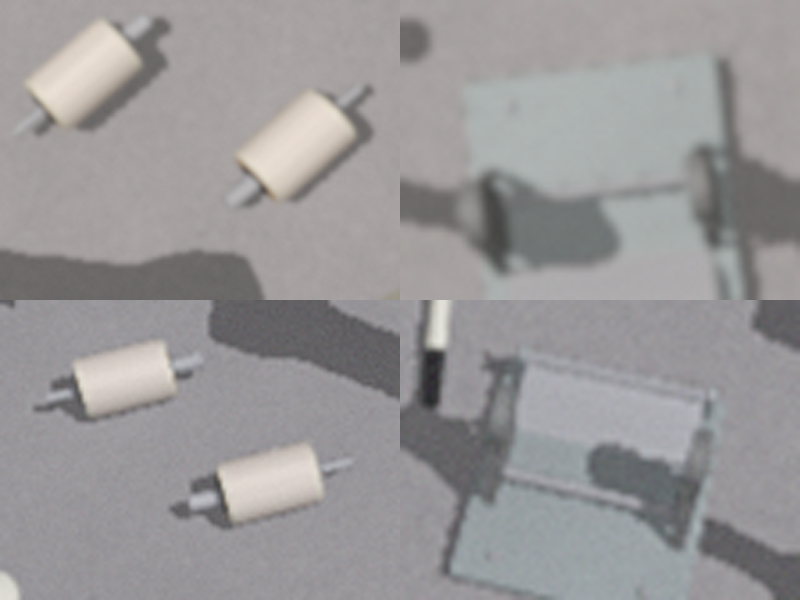

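The three roll candidates in top-view 512x384 pixels are small (295,184), big (327,238) and big (400,263). The two big ones are about 100 mm long in paper and 178 mm tip to tip. The small one is about 78 mm and 135 mm, which fits 76/136 mm. I'll confirm that in a crop and measure the dispenser.

Run:
```python
from h import *
C={}
for n in("top","scene"):
    z=np.load(f"{n}0.npz"); C[n]=[z[k] for k in z.files]
t,s=C["top"][0],C["scene"][0]
f=lambda a,x0,y0:cv2.resize(a[y0:y0+60,x0:x0+60,::-1],(400,400),interpolation=cv2.INTER_CUBIC)
cv2.imwrite("pics/r.png",np.hstack([f(t,266,155),f(s,190,160)]))
# small roll: paper mask w/ lower threshold, dims
for n,(x0,y0) in (("top",(266,155)),("scene",(190,160))):
    c=C[n]; h=cv2.cvtColor(c[0],cv2.COLOR_RGB2HSV)[y0:y0+60,x0:x0+60].astype(int)
    rgb=c[0][y0:y0+60,x0:x0+60].astype(int)
    print(n,"bg",np.median(rgb.reshape(-1,3),0))
    m=((rgb[:,:,0]-rgb[:,:,2]>8)&(rgb[:,:,0]>150)).astype(np.uint8)
    N,L,S,cc=cv2.connectedComponentsWithStats(m);i=1+S[1:,4].argmax()
    cs=cv2.findContours((L==i).astype(np.uint8),0,cv2.CHAIN_APPROX_NONE)[0][0]
    (x,y),(a,b),g=cv2.minAreaRect(cs.astype(np.float32)); print(S[i],x+x0,y+y0,a+1,b+1,g,onz(c,x+x0,y+y0,.025))
# dispenser base
c=C["top"]; a=c[0].astype(int)
for p in [(190,170),(205,165),(195,207),(215,205),(215,230)]: print(p,a[p[1],p[0]])
m=((a[:,:,1]-a[:,:,0]>=4)).astype(np.uint8); m[:,:165]=0;m[:,245:]=0;m[:145]=0;m[225:]=0
cv2.imwrite("pics/mask.png",m*255)
N,L,S,cc=cv2.connectedComponentsWithStats(m);i=1+S[1:,4].argmax();print(S[i])
pts=np.argwhere(L==i)[:,::-1].astype(np.float32)
w=np.array([onz(c,*p,.014)[:2]*1000 for p in pts],np.float32)
r=cv2.minAreaRect(w);print(r)
for p in cv2.boxPoints(r): print(p)
```

```text
top bg [165. 161. 160.]
[ 14  19  30  24 457] 294.9160556793213 184.89415740966797 19.026947021484375 29.108366012573242 70.01689147949219 [ 0.51316846 -0.15550078  0.025     ]
scene bg [153.  150.5 154. ]
[ 19  22  23  15 288] 219.74319076538086 189.10894966125488 23.081912994384766 14.099440574645996 3.5763344764709473 [ 0.50527842 -0.15732398  0.025     ]
(190, 170) [174 181 179]
(205, 165) [173 179 178]
(195, 207) [176 174 175]
(215, 205) [175 173 175]
(215, 230) [165 161 160]
[ 178  156   53   28 1061]
((558.6032104492188, 127.32984161376953), (76.56636047363281, 158.9395294189453), 5.2163004875183105)
[513.25354 202.98994]
[527.7036    44.708645]
[603.9529   51.66974]
[589.5028  209.95103]
```

View pics/r.png

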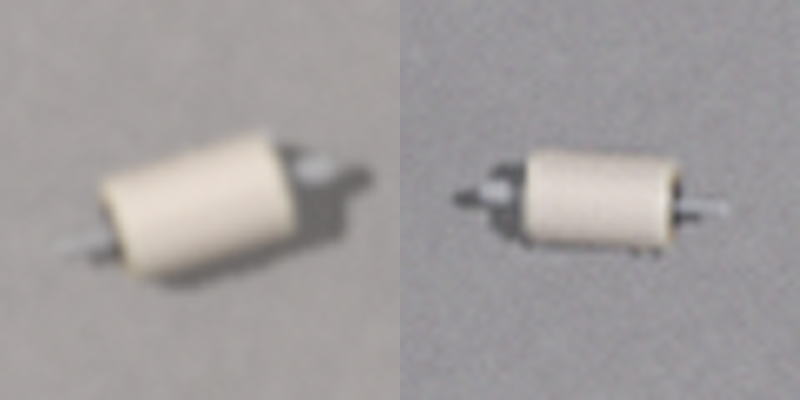

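The crop shows the small roll. In the top view its slim pin is at about (274.7,192) and its stout pin at about (315.8,180), so the sprung end points +y, turned about 17.5°. This is the roll meant. I'll turn the tool first.

Request:
{"api": "carry_out", "payload": {"commands": [{"travel": [0, 0, 0], "turn": -0.0777, "gripper": 1}, {"travel": [0, 0, 0], "turn": -0.0777, "gripper": 1}, {"travel": [0, 0, 0], "turn": -0.0777, "gripper": 1}, {"travel": [0, 0, 0], "turn": -0.0777, "gripper": 1}, {"travel": [0, 0, 0], "turn": -0.0777, "gripper": 1}, {"travel": [0, 0, 0], "turn": -0.0777, "gripper": 1}, {"travel": [0, 0, 0], "turn": -0.0777, "gripper": 1}, {"travel": [0, 0, 0], "turn": -0.0777, "gripper": 1}, {"travel": [0, 0, 0], "turn": -0.0777, "gripper": 1}, {"travel": [0, 0, 0], "turn": -0.0777, "gripper": 1}, {"travel": [0, 0, 0], "turn": -0.0777, "gripper": 1}, {"travel": [0, 0, 0], "turn": -0.0777, "gripper": 1}]}}

```text
t: 1.15
tcp_pos: [0.2401, -0.5497, 0.2221]
eef_rot: [-1.849, -2.539, -0.001]
wrist_force: [0.2, 0.5, -0.3]
grip_width: 0.0882
grasp_force: 0.0
```

Request:
{"api": "carry_out", "payload": {"commands": [{"travel": [0.049, 0.0628, 0], "turn": 0, "gripper": 1}, {"travel": [0.049, 0.0628, 0], "turn": 0, "gripper": 1}, {"travel": [0.049, 0.0628, 0], "turn": 0, "gripper": 1}, {"travel": [0.049, 0.0628, 0], "turn": 0, "gripper": 1}, {"travel": [0.049, 0.0628, 0], "turn": 0, "gripper": 1}, {"travel": [0.049, 0.0628, 0], "turn": 0, "gripper": 1}, {"travel": [0.049, 0.0628, 0], "turn": 0, "gripper": 1}, {"travel": [0.049, 0.0628, 0], "turn": 0, "gripper": 1}, {"travel": [0.049, 0.0628, 0], "turn": 0, "gripper": 1}, {"travel": [0.049, 0.0628, 0], "turn": 0, "gripper": 1}, {"travel": [0.049, 0.0628, 0], "turn": 0, "gripper": 1}, {"travel": [0, 0, 0], "turn": 0, "gripper": 1}]}}

```text
t: 2.15
tcp_pos: [0.4912, -0.1832, 0.2221]
eef_rot: [-1.848, -2.539, -0.004]
wrist_force: [-0.0, -0.2, 0.6]
grip_width: 0.0874
grasp_force: 0.0
```

```bash
cat >> h.py <<'E'
def st():
    s=telemetry.sense(); M=R.from_rotvec(s["eef_rot"]).as_matrix()
    print("t",round(s["t"],2),"tcp",(s["tcp_pos"]*1000).round(1),"yawx",np.degrees(np.arctan2(M[1,0],M[0,0])).round(2),"tz",M[:,2].round(4),"F",s["wrist_force"].round(2),"T",s["torque"].round(3),"w",round(s["grip_width"]*1000,1),s["grasp_force"])
    return s,M
E
python3 -c "
from h import *
s,M=st(); d=np.array([.511,-.157,.3])-s['tcp_pos'];print(M.T@d/.5)"
```

```text
t 2.15 tcp [ 491.2 -183.2  222.1] yawx 107.92 tz [ 7.e-04  3.e-03 -1.e+00] F [-0.02 -0.22  0.6 ] T [-0.011 -0.094  0.005] w 87.4 0.0
[ 0.03810418  0.05406571 -0.15565519]
```

Request:
{"api": "carry_out", "payload": {"commands": [{"travel": [0.019, 0.027, 0.04], "turn": 0, "gripper": 1}, {"travel": [0.019, 0.027, 0.05], "turn": 0, "gripper": 1}, {"travel": [0, 0, 0.05], "turn": 0, "gripper": 1}, {"travel": [0, 0, 0.05], "turn": 0, "gripper": 1}, {"travel": [0, 0, 0.05], "turn": 0, "gripper": 1}, {"travel": [0, 0, 0.05], "turn": 0, "gripper": 1}, {"travel": [0, 0, 0.05], "turn": 0, "gripper": 1}, {"travel": [0, 0, 0.04], "turn": 0, "gripper": 1}, {"travel": [0, 0, 0.03], "turn": 0, "gripper": 1}, {"travel": [0, 0, 0.02], "turn": 0, "gripper": 1}, {"travel": [0, 0, 0], "turn": 0, "gripper": 1}, {"travel": [0, 0, 0], "turn": 0, "gripper": 1}]}}

```text
t: 3.15
tcp_pos: [0.5082, -0.1628, 0.0076]
eef_rot: [-1.857, -2.533, 0.0]
wrist_force: [-0.4, 0.0, 0.0]
grip_width: 0.0876
grasp_force: 0.0
```

Request:
{"api": "carry_out", "payload": {"commands": [{"travel": [0, 0, 0], "turn": 0, "gripper": 0.5}, {"travel": [0, 0, 0], "turn": 0, "gripper": 0.5}, {"travel": [0, 0, 0], "turn": 0, "gripper": 0.5}, {"travel": [0, 0, 0], "turn": 0, "gripper": 0.5}, {"travel": [0, 0, 0], "turn": 0, "gripper": 0.5}, {"travel": [0, 0, 0], "turn": 0, "gripper": 0.4}, {"travel": [0, 0, 0], "turn": 0, "gripper": 0.4}, {"travel": [0, 0, 0], "turn": 0, "gripper": 0.4}], "grip_force": 45}}

```text
t: 3.82
tcp_pos: [0.5087, -0.1627, 0.008]
eef_rot: [1.857, 2.533, 0.0]
wrist_force: [0.4, 0.6, 1.8]
grip_width: 0.0494
grasp_force: 45.0
```

```bash
python3 -c "
from h import *
st()"
```

```text
t 3.82 tcp [ 508.7 -162.7    8. ] yawx 107.51 tz [ 6.e-04 -2.e-04 -1.e+00] F [0.43 0.64 1.77] T [ 0.047 -0.164  0.014] w 49.4 44.999674558639526
```

Request:
{"api": "carry_out", "payload": {"commands": [{"travel": [0, 0, -0.02], "turn": 0, "gripper": 0.4}, {"travel": [0, 0, -0.04], "turn": 0, "gripper": 0.4}, {"travel": [0, 0, -0.04], "turn": 0, "gripper": 0.4}, {"travel": [0, 0, -0.04], "turn": 0, "gripper": 0.4}, {"travel": [0, 0, -0.04], "turn": 0, "gripper": 0.4}, {"travel": [0, 0, -0.04], "turn": 0, "gripper": 0.4}, {"travel": [0, 0, -0.04], "turn": 0, "gripper": 0.4}, {"travel": [0, 0, 0], "turn": 0, "gripper": 0.4}]}}

```text
t: 4.48
tcp_pos: [0.51, -0.1633, 0.1426]
eef_rot: [1.854, 2.528, 0.003]
wrist_force: [0.4, -1.1, -1.5]
grip_width: 0.0493
grasp_force: 45.0
```

Request:
{"api": "carry_out", "payload": {"commands": [{"travel": [0.0507, 0.0204, 0], "turn": 0, "gripper": 0.4}, {"travel": [0.0507, 0.0204, 0], "turn": 0, "gripper": 0.4}, {"travel": [0.0507, 0.0204, 0], "turn": 0, "gripper": 0.4}, {"travel": [0.0507, 0.0204, 0], "turn": 0, "gripper": 0.4}, {"travel": [0.0507, 0.0204, 0], "turn": 0, "gripper": 0.4}, {"travel": [0.0507, 0.0204, 0], "turn": 0, "gripper": 0.4}, {"travel": [0.0507, 0.0204, 0], "turn": 0, "gripper": 0.4}, {"travel": [0.0507, 0.0204, 0], "turn": 0, "gripper": 0.4}, {"travel": [0.0507, 0.0204, 0], "turn": 0, "gripper": 0.4}, {"travel": [0.0507, 0.0204, 0], "turn": 0, "gripper": 0.4}, {"travel": [0, 0, 0], "turn": -0.052, "gripper": 0.4}, {"travel": [0, 0, 0], "turn": 0, "gripper": 0.4}]}}

```text
t: 5.48
tcp_pos: [0.5287, 0.1111, 0.1359]
eef_rot: [-1.744, -2.611, 0.003]
wrist_force: [-0.5, -0.9, -2.0]
grip_width: 0.0492
grasp_force: 45.0
```

Run:
```python
from h import *
st()
I=[]
for n in("top","scene"):
    c=cam(n); np.savez(f"{n}1.npz",*c); D=np.load(f"{n}0.npz"); c0=[D[k] for k in D.files]
    x0,y0=((160,140) if n=="top" else (250,165))
    I.append(cv2.resize(c[0][y0:y0+72,x0:x0+96,::-1],(400,300),interpolation=cv2.INTER_CUBIC))
    I.append(cv2.resize(c0[0][y0:y0+72,x0:x0+96,::-1],(400,300),interpolation=cv2.INTER_CUBIC))
cv2.imwrite("pics/h.png",np.vstack([np.hstack(I[:2]),np.hstack(I[2:])]))
```

```text
t 5.48 tcp [528.7 111.1 135.9] yawx 112.51 tz [-2.6e-03 -5.0e-04 -1.0e+00] F [-0.51 -0.91 -1.98] T [-0.086 -0.11   0.031] w 49.2 44.997426867485046
```

View pics/h.png

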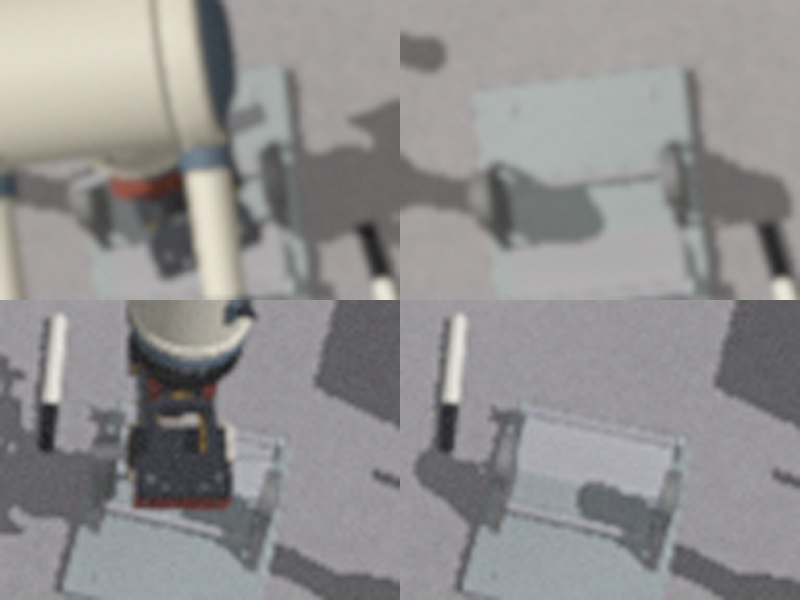

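The held roll is hidden by the gripper here: top crop around (190,215), scene crop around (180,450). I'll refine the dispenser pose with sub-pixel base edges from the unobstructed first images.

```bash
cat > edge.py <<'E'
from h import *
from scipy.ndimage import map_coordinates as mc
def load(n):
    z=np.load(n); return [z[k] for k in z.files]
def fit(c,A,B,n,span=.010,ch="g-r"):
    im=c[0].astype(float); g=im.mean(2) if ch=="gray" else im[:,:,1]-im[:,:,0]
    g=cv2.GaussianBlur(g,(0,0),.7); s=np.linspace(-span,span,41); off=[]
    for t in np.linspace(.08,.92,25):
        P=A+(B-A)*t; q=np.array([proj(c,P+n*k) for k in s])
        pr=mc(g,[q[:,1],q[:,0]],order=1); d=np.abs(np.gradient(pr))
        w=d**2; off.append((t,(w*s).sum()/w.sum()*1000))
    o=np.array(off); k=np.polyfit(o[:,0],o[:,1],1); r=o[:,1]-np.polyval(k,o[:,0]); o=o[abs(r)<1.5*r.std()+.1]; k=np.polyfit(o[:,0],o[:,1],1)
    return "mid %.2f slope %.2f rms %.2f"%(np.polyval(k,.5),k[0],(o[:,1]-np.polyval(k,o[:,0])).std())
E
python3 - <<'E'
from edge import *
D=np.array([.507,.1226,0]);p=np.radians(5.2);X=np.array([np.cos(p),np.sin(p),0]);Y=np.array([-np.sin(p),np.cos(p),0]);Z=np.array([0,0,1.])
W=lambda x,y,z:D+X*x*.001+Y*y*.001+Z*z*.001
for n in("top0.npz","scene0.npz"):
    c=load(n)
    for ch in("g-r","gray"):
        print(n,ch)
        for nm,a,b,nn in(("rear",(90,-80),(90,80),X),("left",(20,80),(90,80),Y),("right",(25,-80),(90,-80),-Y),("leftF",(-88,80),(-25,80),Y),("rightF",(-75,-80),(-25,-80),-Y)):
            print("  ",nm,fit(c,W(*a,14),W(*b,14),nn,ch=ch), "| z0:",fit(c,W(*a,0),W(*b,0),nn,ch=ch))
I=[]
for n,x0,y0 in(("top0.npz",165,140),("scene0.npz",255,180)):
    c=load(n);k=8; w,h=(100,75)
    a=cv2.resize(c[0][y0:y0+75,x0:x0+100,::-1],(800,600),interpolation=cv2.INTER_CUBIC)[:,200:600] if 0 else cv2.resize(c[0][y0:y0+75,x0:x0+75,::-1],(400,400),interpolation=cv2.INTER_CUBIC)
    s=400/75
    for y in(60,72,-60,-72):
        for t in np.linspace(0,2*np.pi,12,endpoint=False):
            u=(proj(c,W(20*np.sin(t),y,85+20*np.cos(t)))-[x0,y0]+.5)*s
            cv2.circle(a,tuple(int(v) for v in u),1,(0,0,255) if abs(y)==60 else (255,0,0),-1)
    for q in((90,80),(90,-80),(-90,-80),(-90,80)):
        u=(proj(c,W(*q,14))-[x0,y0]+.5)*s; cv2.circle(a,tuple(int(v) for v in u),2,(0,255,0),-1)
    I.append(a)
cv2.imwrite("pics/d.png",np.hstack(I))
E
```

```text
top0.npz g-r
   rear mid -0.60 slope -6.42 rms 0.24 | z0: mid 1.64 slope -6.48 rms 0.26
   left mid 0.93 slope 2.21 rms 0.34 | z0: mid 3.47 slope 2.42 rms 0.27
   right mid 0.72 slope -2.82 rms 0.29 | z0: mid -0.08 slope -2.74 rms 0.33
   leftF mid -3.45 slope 2.98 rms 0.27 | z0: mid -0.93 slope 3.29 rms 0.26
   rightF mid 2.62 slope -2.21 rms 0.62 | z0: mid 2.65 slope -2.30 rms 0.47
top0.npz gray
   rear mid -2.54 slope -5.02 rms 0.43 | z0: mid -0.45 slope -5.17 rms 0.46
   left mid -0.19 slope 5.25 rms 1.14 | z0: mid 2.19 slope 5.57 rms 1.29
   right mid 1.06 slope -2.69 rms 0.52 | z0: mid 0.70 slope -3.89 rms 0.65
   leftF mid -4.08 slope -3.19 rms 1.27 | z0: mid -2.15 slope -1.96 rms 1.72
   rightF mid 1.52 slope -0.36 rms 0.64 | z0: mid 1.37 slope -0.62 rms 0.47
scene0.npz g-r
   rear mid -1.32 slope -6.99 rms 0.43 | z0: mid -6.50 slope -4.27 rms 0.28
   left mid 1.44 slope 3.18 rms 0.42 | z0: mid 1.77 slope 1.80 rms 0.73
   right mid -1.28 slope -1.89 rms 0.27 | z0: mid 0.05 slope -2.42 rms 0.29
   leftF mid -2.44 slope 2.72 rms 0.44 | z0: mid -2.21 slope 0.51 rms 0.46
   rightF mid 2.55 slope -2.52 rms 1.32 | z0: mid 3.87 slope -1.69 rms 1.36
scene0.npz gray
   rear mid -2.49 slope -6.47 rms 0.34 | z0: mid -4.99 slope -0.62 rms 0.34
   left mid 1.30 slope 3.20 rms 0.98 | z0: mid 1.49 slope -0.59 rms 1.22
   right mid 0.44 slope -2.66 rms 0.23 | z0: mid 1.65 slope -1.64 rms 0.30
   leftF mid -6.69 slope 1.95 rms 0.68 | z0: mid -6.64 slope 0.88 rms 0.79
   rightF mid 2.40 slope 7.29 rms 1.44 | z0: mid 0.41 slope 12.17 rms 0.91
```

View pics/d.png

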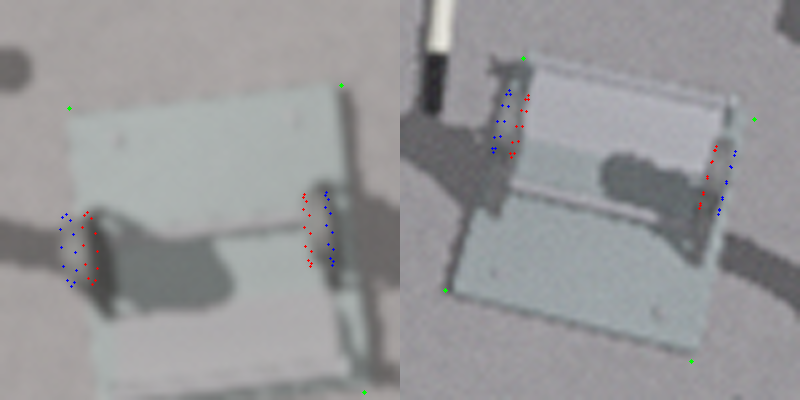

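The overlay in `d.png` shows that yaw 5.2° is too small, since the rear edge slopes against the green corners at (69,107) and (341,85). The edge fits give yaw about 7.4° and centre about (0.506,0.1215). I'll check this against the cheeks, enlarged.

Run:
```python
from edge import *
D=np.array([.5062,.1215,0]);p=np.radians(7.4);X=np.array([np.cos(p),np.sin(p),0]);Y=np.array([-np.sin(p),np.cos(p),0]);Z=np.array([0,0,1.])
W=lambda x,y,z:D+X*x*.001+Y*y*.001+Z*z*.001
for n in("top0.npz","scene0.npz"):
    c=load(n)
    for nm,a,b,nn in(("rear",(90,-80),(90,80),X),("left",(20,80),(90,80),Y),("leftF",(-88,80),(-25,80),Y),("right",(25,-80),(90,-80),-Y),("rightF",(-75,-80),(-25,-80),-Y)):
        print(n,nm,fit(c,W(*a,14),W(*b,14),nn))
I=[]
for n in("top0.npz","scene0.npz"):
    c=load(n); row=[]
    for y in(66,-66):
        u=proj(c,W(0,y,75)).astype(int); x0,y0=u-[18,14]
        s=400/36
        M=np.float32([[s,0,-x0*s+s/2],[0,s,-y0*s+s/2]])
        a=cv2.warpAffine(np.ascontiguousarray(c[0][:,:,::-1]),M,(400,300),flags=cv2.INTER_CUBIC)
        for yy,col in((60,(0,0,255)),(72,(255,0,0))):
            yy*=np.sign(y)
            for t in np.linspace(-np.pi/2,np.pi/2,13):
                q=(proj(c,W(20*np.sin(t),yy,85+20*np.cos(t)))-[x0,y0]+.5)*s
                cv2.circle(a,tuple(int(v) for v in q),1,col,-1)
            for x in(-20,20):
                for z in(14,40,65):
                    q=(proj(c,W(x,yy,z))-[x0,y0]+.5)*s; cv2.circle(a,tuple(int(v) for v in q),1,col,-1)
        row.append(a)
    I.append(np.hstack(row))
cv2.imwrite("pics/d2.png",np.vstack(I))
```

```text
top0.npz rear mid 0.22 slope -0.70 rms 0.18
top0.npz left mid -0.15 slope -0.32 rms 0.32
top0.npz leftF mid -0.73 slope 1.52 rms 0.25
top0.npz right mid 1.79 slope -0.56 rms 0.34
top0.npz rightF mid 1.52 slope -1.13 rms 0.34
scene0.npz rear mid -0.52 slope -0.78 rms 0.39
scene0.npz left mid 0.29 slope 0.84 rms 0.37
scene0.npz leftF mid -0.02 slope 0.61 rms 0.33
scene0.npz right mid -0.13 slope 0.59 rms 0.29
scene0.npz rightF mid 0.81 slope -1.53 rms 1.00
```

View pics/d2.png

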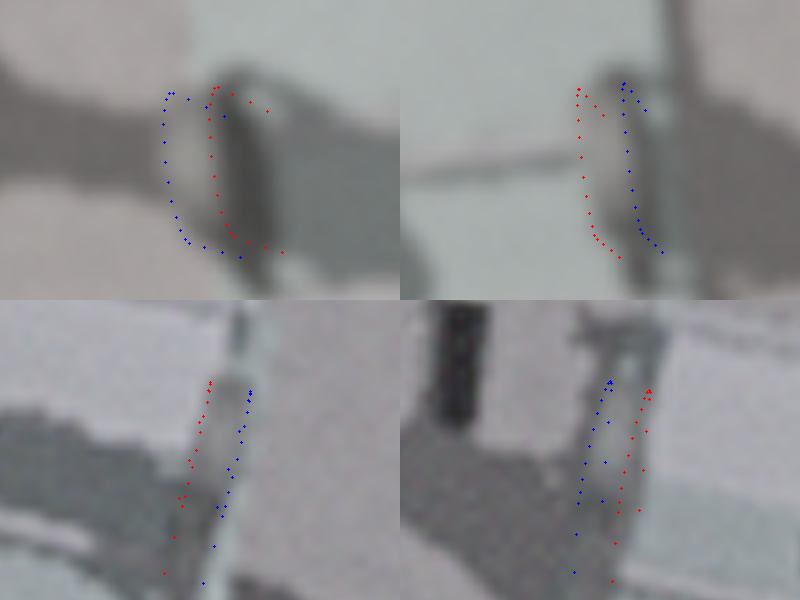

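The overlay in `d2.png` agrees to about half a pixel at both cheeks, for example the +y cheek top at (210,90). I'll use centre (0.5055,0.121) and yaw 7.6°. Next I'll tilt to 17° relative, tip in front of the mouth, and descend in two stages.

Request:
{"api": "carry_out", "payload": {"commands": [{"travel": [0, 0, 0], "turn": -0.0233, "gripper": 0.4}, {"travel": [-0.0056, -0.0018, 0.008], "turn": 0, "gripper": 0.4}, {"travel": [0, 0, 0.014], "turn": 0, "gripper": 0.4}, {"travel": [0, 0, 0.014], "turn": 0, "gripper": 0.4}, {"travel": [0, 0, 0.014], "turn": 0, "gripper": 0.4}, {"travel": [0, 0, 0.014], "turn": 0, "gripper": 0.4}, {"travel": [0, 0, 0.006], "turn": 0, "gripper": 0.4}, {"travel": [0, 0, 0], "turn": 0, "gripper": 0.4}]}}

```text
t: 6.25
tcp_pos: [0.5291, 0.1067, 0.101]
eef_rot: [-1.704, -2.637, 0.002]
wrist_force: [0.0, 0.5, -2.9]
grip_width: 0.0492
grasp_force: 45.0
```

```bash
cat >> h.py <<'E'
D=np.array([505.5,121.0]);PSI=7.6
def disp(off=5.0):
    s,M=st(); a=np.radians(PSI); Q=np.array([[np.cos(a),np.sin(a)],[-np.sin(a),np.cos(a)]])
    u=Q@M[:2,0]; o=Q@(s["tcp_pos"][:2]*1000-D)+off*u
    print("theta",np.degrees(np.arctan2(-u[0],u[1])).round(2),"origin",o.round(1),"sprung",(o+69*u).round(1),"stout",(o-67*u).round(1),"axis z",round(s["tcp_pos"][2]*1000+17,1),"F disp",(Q@s["wrist_force"][:2]).round(2))
    return s,M,Q
E
python3 -c "
from h import *
disp()"
```

```text
t 6.25 tcp [529.1 106.7 101. ] yawx 114.27 tz [-2.4e-03 -3.0e-04 -1.0e+00] F [ 0.03  0.49 -2.93] T [-0.064 -0.103 -0.056] w 49.2 44.998270869255066
theta 16.67 origin [ 20.1 -12.5] sprung [ 0.3 53.6] stout [ 39.3 -76.7] axis z 118.0 F disp [0.1  0.48]
```

Request:
{"api": "carry_out", "payload": {"commands": [{"travel": [0.001, 0, 0.01], "turn": 0, "gripper": 0.4}, {"travel": [0.001, 0, 0.011], "turn": 0, "gripper": 0.4}, {"travel": [0, 0, 0.011], "turn": 0, "gripper": 0.4}, {"travel": [0, 0, 0.011], "turn": 0, "gripper": 0.4}, {"travel": [0, 0, 0.011], "turn": 0, "gripper": 0.4}, {"travel": [0, 0, 0.011], "turn": 0, "gripper": 0.4}, {"travel": [0, 0, 0], "turn": 0, "gripper": 0.4}, {"travel": [0, 0, 0], "turn": 0, "gripper": 0.4}]}}

```text
t: 6.92
tcp_pos: [0.5291, 0.1077, 0.0696]
eef_rot: [-1.704, -2.638, 0.001]
wrist_force: [0.6, 0.9, -3.7]
grip_width: 0.0494
grasp_force: 45.0
```

Run:
```python
from h import *
disp()
I=[]
for n,x0,y0,k in(("top",170,165,8),("scene",270,190,8)):
    c=cam(n); np.savez(f"{n}2.npz",*c); I.append(cv2.resize(c[0][y0:y0+50,x0:x0+50,::-1],(400,400),interpolation=cv2.INTER_CUBIC))
cv2.imwrite("pics/i.png",np.hstack(I))
```

```text
t 6.92 tcp [529.1 107.7  69.6] yawx 114.29 tz [-1.e-03 -2.e-04 -1.e+00] F [ 0.6   0.87 -3.69] T [-0.068 -0.114 -0.029] w 49.4 44.9982887506485
theta 16.69 origin [ 20.2 -11.5] sprung [ 0.4 54.6] stout [ 39.5 -75.7] axis z 86.6 F disp [0.71 0.78]
```

View pics/i.png

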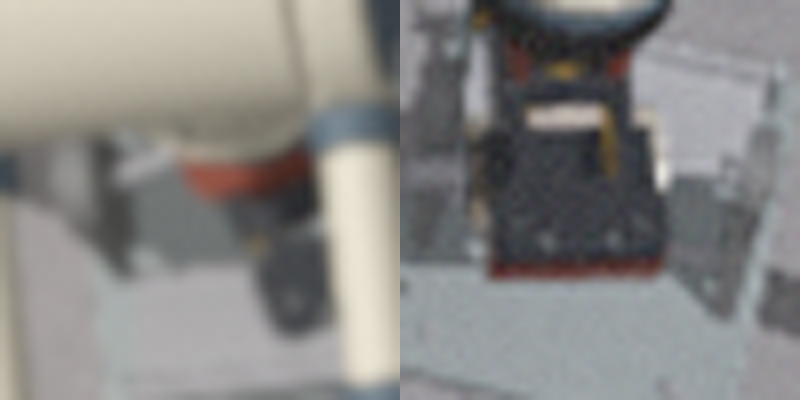

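The tip shows in both crops: top at about (122,180), scene at about (340,175) in the right half. I'll compare that with the prediction.

Run:
```python
from edge import *
a,b=load("top2.npz"),load("scene2.npz")
s,M,Q=disp(); u=M[:,0]; t=s["tcp_pos"]+[0,0,.017]
for o in(0.069,.072,.074,.078): print(o,(8*(proj(a,t+u*o)-[170,165]+.5)).round(), (8*(proj(b,t+u*o)-[270,190]+.5)).round(), "root",(8*(proj(a,t+u*(o-.029))-[170,165]+.5)).round(),(8*(proj(b,t+u*(o-.029))-[270,190]+.5)).round())
P=lambda q:np.r_[Q.T@np.array(q[:2])+D,q[2]]/1000
print("mouth top/scene",8*(proj(a,P((0,60,85)))-[170,165]+.5),8*(proj(b,P((0,60,85)))-[270,190]+.5))
# pin profile along axis, both views
for c,n in((a,"top"),(b,"scene")):
    q=np.array([proj(c,t+u*k) for k in np.arange(.040,.092,.002)]); g=c[0].astype(float).mean(2)
    print(n,mc(g,[q[:,1],q[:,0]],order=1).round().astype(int))
    # perpendicular profile at 57mm
    n_=np.array([-M[1,0],M[0,0],0]); n_=n_ if n_[0]>0 else -n_
    for kk in(.05,.06,.066):
        q=np.array([proj(c,t+u*kk+n_*k) for k in np.arange(-.012,.0121,.002)]); print("  perp",kk,mc(g,[q[:,1],q[:,0]],order=1).round().astype(int))
```

```text
t 7.02 tcp [529.6 107.8  70.4] yawx 114.29 tz [ 5.e-04  1.e-04 -1.e+00] F [ 0.86 -0.37 -2.29] T [-0.052 -0.141 -0.054] w 49.5 44.99825835227966
theta 16.69 origin [ 20.7 -11.5] sprung [ 0.9 54.6] stout [ 40.  -75.7] axis z 87.4 F disp [ 0.8  -0.48]
0.069 [126. 173.] [315. 173.] root [199. 142.] [245. 175.]
0.072 [119. 177.] [323. 173.] root [191. 145.] [252. 175.]
0.074 [113. 179.] [328. 173.] root [186. 147.] [257. 175.]
0.078 [103. 183.] [337. 172.] root [176. 151.] [267. 174.]
mouth top/scene [100.36798738 183.52255068] [340.21386242 176.59706972]
top [132 137 141 148 151 156 160 163 160 160 160 159 158 156 151 139 121 106
  92  88  92 106 120 132 136 136]
  perp 0.05 [111 112 114 123 135 148 156 160 153 145 137 133 131]
  perp 0.06 [116 115 118 125 138 151 160 155 147 138 135 135 134]
  perp 0.066 [113 112 113 121 133 148 156 152 138 124 122 124 129]
scene [ 58  79 127 201 201 185 157 145 144 146 148 150 153 157 158 154 144 146
 152 144 137 133 137 141 141 139]
  perp 0.05 [182 178 177 187 193 194 185 168 148 128 112 100  97]
  perp 0.06 [171 171 171 175 175 164 148 123 109 104 102 102 102]
  perp 0.066 [173 173 173 177 180 170 157 137 122 114 110 109 107]
```

Request:
{"api": "carry_out", "payload": {"commands": [{"travel": [0.0011, -0.0038, 0.0036], "turn": 0, "gripper": 0.4}, {"travel": [0, 0, 0], "turn": 0, "gripper": 0.4}, {"travel": [0.0048, 0.0014, 0], "turn": 0, "gripper": 0.4}, {"travel": [0.0048, 0.0014, 0], "turn": 0, "gripper": 0.4}, {"travel": [0, 0, 0], "turn": 0, "gripper": 0.4}, {"travel": [0, 0, 0], "turn": 0, "gripper": 0.4}]}}

```text
t: 7.52
tcp_pos: [0.5268, 0.1126, 0.0684]
eef_rot: [1.704, 2.639, 0.0]
wrist_force: [-0.1, 0.6, -2.7]
grip_width: 0.0491
grasp_force: 45.0
```

```bash
sed -i 's/505.5,121.0/506.3,120.5/;s/off=5.0/off=2.5/' h.py; python3 -c "
from h import *
disp()"
```

```text
t 7.52 tcp [526.8 112.6  68.4] yawx 114.31 tz [ 2.e-04  0.e+00 -1.e+00] F [-0.1   0.59 -2.69] T [ 0.023 -0.107  0.003] w 49.1 44.998281598091125
theta 16.71 origin [18.6 -8.1] sprung [-1.3 58. ] stout [ 37.8 -72.3] axis z 85.4 F disp [-0.02  0.6 ]
```

Request:
{"api": "carry_out", "payload": {"commands": [{"travel": [0.0038, 0.0011, 0], "turn": 0, "gripper": 0.4}, {"travel": [0.0038, 0.0011, 0], "turn": 0, "gripper": 0.4}, {"travel": [0, 0, 0], "turn": 0, "gripper": 0.4}, {"travel": [0, 0, 0], "turn": 0, "gripper": 0.4}]}}

```text
t: 7.85
tcp_pos: [0.5262, 0.1165, 0.0683]
eef_rot: [-1.704, -2.639, 0.0]
wrist_force: [0.1, 0.4, -2.9]
grip_width: 0.049
grasp_force: 45.0
```

Request:
{"api": "carry_out", "payload": {"commands": [{"travel": [0.0038, 0.0011, 0], "turn": 0, "gripper": 0.4}, {"travel": [0, 0, 0], "turn": 0, "gripper": 0.4}, {"travel": [0, 0, 0], "turn": 0, "gripper": 0.4}]}}

```text
t: 8.1
tcp_pos: [0.5259, 0.1183, 0.0683]
eef_rot: [-1.704, -2.639, 0.0]
wrist_force: [0.3, 0.5, -2.1]
grip_width: 0.0494
grasp_force: 45.0
```

```bash
python3 -c "
from h import *
disp()"
```

```text
t 8.1 tcp [525.9 118.3  68.3] yawx 114.29 tz [-1.e-04 -0.e+00 -1.e+00] F [ 0.28  0.47 -2.11] T [-0.058 -0.13  -0.015] w 49.4 44.99836027622223
theta 16.69 origin [18.4 -2.3] sprung [-1.4 63.8] stout [ 37.7 -66.5] axis z 85.3 F disp [0.34 0.43]
```

Request:
{"api": "carry_out", "payload": {"commands": [{"travel": [0.0038, 0.0011, 0], "turn": 0, "gripper": 0.4}, {"travel": [0, 0, 0], "turn": 0, "gripper": 0.4}, {"travel": [0, 0, 0], "turn": 0, "gripper": 0.4}]}}

```text
t: 8.35
tcp_pos: [0.5256, 0.1197, 0.0683]
eef_rot: [1.704, 2.638, -0.002]
wrist_force: [0.1, -3.4, -2.6]
grip_width: 0.0493
grasp_force: 45.0
```

Request:
{"api": "carry_out", "payload": {"commands": [{"travel": [0.0038, 0.0011, 0], "turn": 0, "gripper": 0.4}, {"travel": [0, 0, 0], "turn": 0, "gripper": 0.4}, {"travel": [0, 0, 0], "turn": 0, "gripper": 0.4}]}}

```text
t: 8.6
tcp_pos: [0.5251, 0.1214, 0.0682]
eef_rot: [1.705, 2.639, -0.003]
wrist_force: [-0.7, -5.8, -3.0]
grip_width: 0.0495
grasp_force: 45.0
```

```bash
python3 -c "
from h import *
disp()"
```

```text
t 8.6 tcp [525.1 121.4  68.2] yawx 114.27 tz [-7.0e-04 -1.7e-03 -1.0e+00] F [-0.72 -5.77 -2.95] T [-0.921  0.057  0.264] w 49.5 45.0149130821228
theta 16.67 origin [18.1  0.8] sprung [-1.7 66.9] stout [ 37.3 -63.4] axis z 85.2 F disp [-1.48 -5.63]
```

Request:
{"api": "carry_out", "payload": {"commands": [{"travel": [-0.0009, 0.0029, 0], "turn": 0, "gripper": 0.4}, {"travel": [0, 0, 0], "turn": 0, "gripper": 0.4}, {"travel": [0, 0, 0], "turn": 0, "gripper": 0.4}]}}

```text
t: 8.85
tcp_pos: [0.5266, 0.1216, 0.0681]
eef_rot: [1.705, 2.639, -0.003]
wrist_force: [-0.7, -5.9, -1.9]
grip_width: 0.0495
grasp_force: 45.0
```

```bash
python3 -c "
from h import *
disp()"
```

```text
t 8.85 tcp [526.6 121.6  68.1] yawx 114.27 tz [-9.0e-04 -1.7e-03 -1.0e+00] F [-0.73 -5.89 -1.86] T [-0.937  0.031  0.252] w 49.5 45.01292288303375
theta 16.67 origin [19.6  0.7] sprung [-0.2 66.8] stout [ 38.8 -63.4] axis z 85.1 F disp [-1.5  -5.75]
```

Request:
{"api": "carry_out", "payload": {"commands": [{"travel": [-0.0006, 0.0019, 0], "turn": 0, "gripper": 0.4}, {"travel": [0, 0, 0], "turn": 0, "gripper": 0.4}, {"travel": [0, 0, 0], "turn": 0, "gripper": 0.4}]}}

```text
t: 9.1
tcp_pos: [0.5275, 0.1216, 0.068]
eef_rot: [-1.705, -2.639, 0.003]
wrist_force: [-1.9, -5.1, -3.0]
grip_width: 0.0491
grasp_force: 45.0
```

```bash
python3 -c "
from h import *
disp()"
```

```text
t 9.1 tcp [527.5 121.6  68. ] yawx 114.27 tz [-0.0012 -0.0018 -1.    ] F [-1.92 -5.07 -2.97] T [-0.998  0.093  0.253] w 49.1 45.016098618507385
theta 16.67 origin [20.4  0.7] sprung [ 0.6 66.8] stout [ 39.7 -63.5] axis z 85.0 F disp [-2.57 -4.77]
```

Request:
{"api": "carry_out", "payload": {"commands": [{"travel": [-0.0006, 0.0019, 0], "turn": 0, "gripper": 0.4}, {"travel": [0, 0, 0], "turn": 0, "gripper": 0.4}, {"travel": [0, 0, 0], "turn": 0, "gripper": 0.4}]}}

```text
t: 9.35
tcp_pos: [0.5282, 0.1217, 0.0679]
eef_rot: [-1.704, -2.638, 0.004]
wrist_force: [-3.3, -5.3, -2.2]
grip_width: 0.0494
grasp_force: 45.0
```

```bash
python3 -c "
from h import *
disp()"
```

```text
t 9.35 tcp [528.2 121.7  67.9] yawx 114.28 tz [-0.002 -0.002 -1.   ] F [-3.35 -5.33 -2.22] T [-1.012  0.266  0.352] w 49.4 45.025933384895325
theta 16.68 origin [21.1  0.7] sprung [ 1.3 66.8] stout [ 40.3 -63.5] axis z 84.9 F disp [-4.02 -4.84]
```

The lateral force rises against a wall, so the sprung pin is in the recess. I'll centre it, then press along the spindle.

Request:
{"api": "carry_out", "payload": {"commands": [{"travel": [0.0011, -0.0038, 0], "turn": 0, "gripper": 0.4}, {"travel": [0.003, 0, 0], "turn": 0, "gripper": 0.4}, {"travel": [0.003, 0, 0], "turn": 0, "gripper": 0.4}, {"travel": [0.003, 0, 0], "turn": 0, "gripper": 0.4}, {"travel": [0, 0, 0], "turn": 0, "gripper": 0.4}, {"travel": [0, 0, 0], "turn": 0, "gripper": 0.4}]}}

```text
t: 9.85
tcp_pos: [0.5255, 0.125, 0.0684]
eef_rot: [1.704, 2.636, -0.003]
wrist_force: [2.8, -7.5, -3.2]
grip_width: 0.0492
grasp_force: 45.0
```

```bash
python3 -c "
from h import *
disp()"
```

```text
t 9.85 tcp [525.5 125.   68.4] yawx 114.23 tz [ 0.001  -0.0028 -1.    ] F [ 2.81 -7.52 -3.22] T [-1.412 -0.446  0.097] w 49.2 45.00154495239258
theta 16.63 origin [18.9  4.3] sprung [-0.9 70.4] stout [ 38.1 -59.9] axis z 85.4 F disp [ 1.79 -7.83]
```

Request:
{"api": "carry_out", "payload": {"commands": [{"travel": [0.003, 0, 0], "turn": 0, "gripper": 0.4}, {"travel": [0.003, 0, 0], "turn": 0, "gripper": 0.4}, {"travel": [0.0026, 0, 0], "turn": 0, "gripper": 0.4}, {"travel": [0, 0, 0], "turn": 0, "gripper": 0.4}, {"travel": [0, 0, 0], "turn": 0, "gripper": 0.4}]}}

```text
t: 10.27
tcp_pos: [0.5241, 0.1281, 0.0685]
eef_rot: [1.704, 2.634, -0.004]
wrist_force: [3.0, -11.1, -3.3]
grip_width: 0.0492
grasp_force: 45.0
```

```bash
python3 -c "
from h import *
disp()"
```

```text
t 10.27 tcp [524.1 128.1  68.5] yawx 114.2 tz [ 0.0018 -0.0043 -1.    ] F [  2.99 -11.07  -3.28] T [-1.816 -0.585  0.093] w 49.2 45.00173270702362
theta 16.6 origin [17.9  7.5] sprung [-1.8 73.7] stout [ 37.1 -56.7] axis z 85.5 F disp [  1.5  -11.37]
```

Request:
{"api": "carry_out", "payload": {"commands": [{"travel": [0.0004, -0.0051, 0], "turn": 0.0263, "gripper": 0.4}, {"travel": [0.0004, -0.0051, 0], "turn": 0.0263, "gripper": 0.4}, {"travel": [0.0004, -0.0051, 0], "turn": 0.0263, "gripper": 0.4}, {"travel": [0, 0, 0], "turn": 0, "gripper": 0.4}, {"travel": [0, 0, 0], "turn": 0, "gripper": 0.4}]}}

```text
t: 10.68
tcp_pos: [0.5163, 0.1255, 0.0683]
eef_rot: [1.865, 2.524, -0.005]
wrist_force: [0.9, -11.7, -2.0]
grip_width: 0.0494
grasp_force: 45.0
```

```bash
python3 -c "
from h import *
disp()"
```

```text
t 10.68 tcp [516.3 125.5  68.3] yawx 107.08 tz [ 7.0e-04 -4.6e-03 -1.0e+00] F [  0.94 -11.7   -1.99] T [-1.842 -0.25   0.141] w 49.4 45.003594160079956
theta 9.48 origin [10.1  6.1] sprung [-1.2 74.2] stout [ 21.2 -60. ] axis z 85.3 F disp [ -0.61 -11.72]
```

Request:
{"api": "carry_out", "payload": {"commands": [{"travel": [0.0016, 0, 0], "turn": 0, "gripper": 0.4}, {"travel": [0.0002, -0.0051, 0], "turn": 0.0263, "gripper": 0.4}, {"travel": [0, 0, 0], "turn": 0, "gripper": 0.4}, {"travel": [0, 0, 0], "turn": 0, "gripper": 0.4}]}}

```text
t: 11.02
tcp_pos: [0.5134, 0.1254, 0.0683]
eef_rot: [1.917, 2.485, -0.006]
wrist_force: [0.4, -12.3, -1.1]
grip_width: 0.0491
grasp_force: 45.0
```

```bash
python3 -c "
from h import *
disp()"
```

```text
t 11.02 tcp [513.4 125.4  68.3] yawx 104.71 tz [ 2.e-04 -5.e-03 -1.e+00] F [  0.4  -12.31  -1.08] T [-2.022 -0.184  0.133] w 49.1 45.00431299209595
theta 7.11 origin [7.4 6.4] sprung [-1.1 74.9] stout [ 15.7 -60. ] axis z 85.3 F disp [ -1.23 -12.25]
```

Request:
{"api": "carry_out", "payload": {"commands": [{"travel": [0.0001, -0.0051, 0], "turn": 0.0263, "gripper": 0.4}, {"travel": [0.0001, -0.0051, 0], "turn": 0.0263, "gripper": 0.4}, {"travel": [0, 0, 0], "turn": 0, "gripper": 0.4}, {"travel": [0, 0, 0], "turn": 0, "gripper": 0.4}]}}

```text
t: 11.35
tcp_pos: [0.5081, 0.1244, 0.0682]
eef_rot: [2.018, 2.404, -0.007]
wrist_force: [-1.3, -12.1, -2.0]
grip_width: 0.0492
grasp_force: 45.0
```

```bash
python3 -c "
from h import *
disp()"
```

```text
t 11.35 tcp [508.1 124.4  68.2] yawx 99.98 tz [-5.0e-04 -5.1e-03 -1.0e+00] F [ -1.35 -12.12  -2.04] T [-2.014 -0.044  0.161] w 49.2 45.00515878200531
theta 2.38 origin [2.2 6.1] sprung [-0.7 75. ] stout [  5.  -60.9] axis z 85.2 F disp [ -2.94 -11.83]
```

Request:
{"api": "carry_out", "payload": {"commands": [{"travel": [0.0001, -0.0051, 0], "turn": 0.0263, "gripper": 0.4}, {"travel": [0, 0, 0], "turn": 0, "gripper": 0.4}, {"travel": [0, 0, 0], "turn": 0, "gripper": 0.4}]}}

```text
t: 11.6
tcp_pos: [0.5054, 0.124, 0.0681]
eef_rot: [2.067, 2.362, -0.007]
wrist_force: [-0.0, -11.9, -0.4]
grip_width: 0.0493
grasp_force: 45.0
```

Run:
```python
from h import *
disp()
I=[]
for n,x0,y0 in(("top",170,150),("scene",255,175)):
    c=cam(n); np.savez(f"{n}3.npz",*c); I.append(cv2.resize(c[0][y0:y0+75,x0:x0+75,::-1],(400,400),interpolation=cv2.INTER_CUBIC))
cv2.imwrite("pics/j.png",np.hstack(I))
```

```text
t 11.6 tcp [505.4 124.   68.1] yawx 97.62 tz [-0.001  -0.0051 -1.    ] F [ -0.02 -11.89  -0.43] T [-1.96   0.102  0.179] w 49.3 45.00584363937378
theta 0.02 origin [-0.4  6.1] sprung [-0.4 75.1] stout [ -0.4 -60.9] axis z 85.1 F disp [ -1.59 -11.79]
```

View pics/j.png

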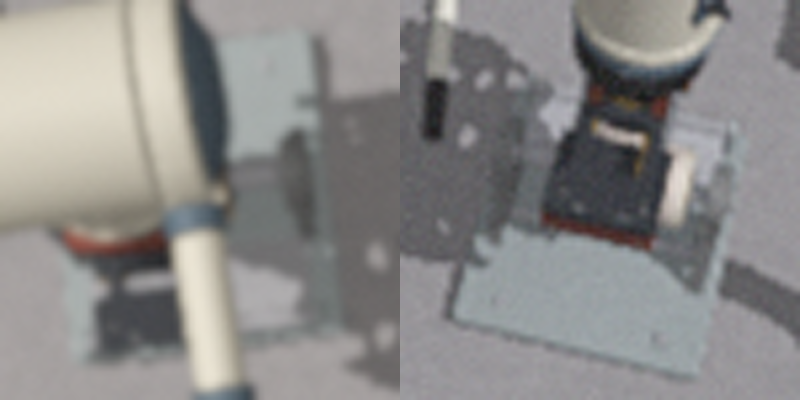

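The top crop shows the stout pin at about (230–280,188), in line with the middle of the −y cheek at (292,190). The scene crop shows the roll between the cheeks. I'll let the spring carry it back in small steps.

Request:
{"api": "carry_out", "payload": {"commands": [{"travel": [-0.002, 0, 0], "turn": 0, "gripper": 0.4}, {"travel": [-0.002, 0, 0], "turn": 0, "gripper": 0.4}, {"travel": [-0.002, 0, 0], "turn": 0, "gripper": 0.4}, {"travel": [0, 0, 0], "turn": 0, "gripper": 0.4}, {"travel": [0, 0, 0], "turn": 0, "gripper": 0.4}]}}

```text
t: 12.12
tcp_pos: [0.5058, 0.1216, 0.0681]
eef_rot: [2.067, 2.363, -0.006]
wrist_force: [-0.4, -10.4, -1.7]
grip_width: 0.0494
grasp_force: 45.0
```

```bash
python3 -c "
from h import *
disp()"
```

```text
t 12.12 tcp [505.8 121.6  68.1] yawx 97.64 tz [-0.0011 -0.004  -1.    ] F [ -0.38 -10.42  -1.7 ] T [-1.671  0.095  0.142] w 49.4 45.0061959028244
theta 0.04 origin [-0.3  3.7] sprung [-0.4 72.7] stout [ -0.3 -63.3] axis z 85.1 F disp [ -1.75 -10.28]
```

Request:
{"api": "carry_out", "payload": {"commands": [{"travel": [-0.002, 0, 0], "turn": 0, "gripper": 0.4}, {"travel": [-0.002, 0, 0], "turn": 0, "gripper": 0.4}, {"travel": [0, 0, 0], "turn": 0, "gripper": 0.4}, {"travel": [0, 0, 0], "turn": 0, "gripper": 0.4}]}}

```text
t: 12.45
tcp_pos: [0.506, 0.12, 0.0681]
eef_rot: [2.067, 2.364, -0.005]
wrist_force: [-1.9, -8.4, -1.9]
grip_width: 0.049
grasp_force: 45.0
```

```bash
python3 -c "
from h import *
disp()"
```

```text
t 12.45 tcp [506.  120.   68.1] yawx 97.66 tz [-0.0012 -0.0032 -1.    ] F [-1.88 -8.39 -1.86] T [-1.439  0.096  0.146] w 49.0 45.00609219074249
theta 0.06 origin [-0.3  2. ] sprung [-0.4 71. ] stout [ -0.3 -65. ] axis z 85.1 F disp [-2.97 -8.07]
```

Request:
{"api": "carry_out", "payload": {"commands": [{"travel": [-0.002, 0, 0], "turn": 0, "gripper": 0.4}, {"travel": [-0.002, -0.001, 0], "turn": 0, "gripper": 0.4}, {"travel": [-0.001, 0, 0], "turn": 0, "gripper": 0.4}, {"travel": [0, 0, 0], "turn": 0, "gripper": 0.4}, {"travel": [0, 0, 0], "turn": 0, "gripper": 0.4}]}}

```text
t: 12.87
tcp_pos: [0.5062, 0.118, 0.0682]
eef_rot: [2.067, 2.364, -0.003]
wrist_force: [0.0, -6.5, -2.2]
grip_width: 0.0492
grasp_force: 45.0
```

```bash
python3 -c "
from h import *
disp()"
```

```text
t 12.87 tcp [506.2 118.   68.2] yawx 97.67 tz [-3.0e-04 -2.1e-03 -1.0e+00] F [ 0.   -6.48 -2.22] T [-1.142 -0.086  0.084] w 49.2 45.00015735626221
theta 0.07 origin [-0.4  0.1] sprung [-0.5 69.1] stout [ -0.4 -66.9] axis z 85.2 F disp [-0.85 -6.43]
```

Request:
{"api": "carry_out", "payload": {"commands": [{"travel": [-0.002, 0, 0], "turn": 0, "gripper": 0.4}, {"travel": [-0.002, 0, 0.001], "turn": 0, "gripper": 0.4}, {"travel": [0, 0, 0.002], "turn": 0, "gripper": 0.4}, {"travel": [0, 0, 0], "turn": 0, "gripper": 0.4}, {"travel": [0, 0, 0], "turn": 0, "gripper": 0.4}]}}

```text
t: 13.28
tcp_pos: [0.5065, 0.1166, 0.0672]
eef_rot: [2.067, 2.365, -0.001]
wrist_force: [-1.4, -5.1, -0.7]
grip_width: 0.0493
grasp_force: 45.0
```

```bash
python3 -c "
from h import *
disp()"
```

```text
t 13.28 tcp [506.5 116.6  67.2] yawx 97.69 tz [ 1.0e-04 -1.1e-03 -1.0e+00] F [-1.44 -5.13 -0.66] T [-0.863  0.089  0.113] w 49.3 45.00340461730957
theta 0.09 origin [-0.3 -1.4] sprung [-0.4 67.6] stout [ -0.2 -68.4] axis z 84.2 F disp [-2.1  -4.89]
```

Request:
{"api": "carry_out", "payload": {"commands": [{"travel": [-0.002, 0, 0.001], "turn": 0, "gripper": 0.4}, {"travel": [-0.001, 0, 0], "turn": 0, "gripper": 0.4}, {"travel": [0, 0, 0], "turn": 0, "gripper": 0.4}, {"travel": [0, 0, 0], "turn": 0, "gripper": 0.4}]}}

```text
t: 13.62
tcp_pos: [0.5068, 0.1156, 0.0667]
eef_rot: [2.067, 2.365, 0.0]
wrist_force: [-0.2, -4.9, -0.2]
grip_width: 0.0493
grasp_force: 45.0
```

```bash
python3 -c "
from h import *
disp()"
```

```text
t 13.62 tcp [506.8 115.6  66.7] yawx 97.7 tz [ 4.e-04 -2.e-04 -1.e+00] F [-0.21 -4.91 -0.18] T [-0.593  0.081  0.027] w 49.3 45.00359773635864
theta 0.1 origin [-0.1 -2.5] sprung [-0.3 66.5] stout [ -0.  -69.5] axis z 83.7 F disp [-0.86 -4.84]
```

Request:
{"api": "carry_out", "payload": {"commands": [{"travel": [-0.002, 0, 0.001], "turn": 0, "gripper": 0.4}, {"travel": [0, 0, 0], "turn": 0, "gripper": 0.4}, {"travel": [0, 0, 0], "turn": 0, "gripper": 0.4}]}}

```text
t: 13.87
tcp_pos: [0.507, 0.1151, 0.0662]
eef_rot: [-2.067, -2.366, -0.002]
wrist_force: [-0.8, -1.1, 1.5]
grip_width: 0.0496
grasp_force: 45.0
```

```bash
python3 -c "
from h import *
disp()"
```

```text
t 13.87 tcp [507.  115.1  66.2] yawx 97.72 tz [ 6.e-04  8.e-04 -1.e+00] F [-0.81 -1.13  1.5 ] T [-0.299  0.063 -0.087] w 49.6 44.99903976917267
theta 0.12 origin [ 0.  -2.9] sprung [-0.1 66.1] stout [  0.2 -69.9] axis z 83.2 F disp [-0.95 -1.01]
```

The stout pin is on its floor: the axial force has fallen to about −1 N and the roll's weight is carried. I'll release gently.

Request:
{"api": "carry_out", "payload": {"commands": [{"travel": [0, 0, 0], "turn": 0, "gripper": 0.5}, {"travel": [0, 0, 0], "turn": 0, "gripper": 0.6}, {"travel": [0, 0, 0], "turn": 0, "gripper": 0.7}, {"travel": [0, 0, 0], "turn": 0, "gripper": 0.85}, {"travel": [0, 0, 0], "turn": 0, "gripper": 0.85}, {"travel": [0, 0, 0], "turn": 0, "gripper": 0.85}], "grip_force": 5}}

```text
t: 14.37
tcp_pos: [0.5069, 0.1149, 0.0658]
eef_rot: [-2.067, -2.366, -0.0]
wrist_force: [0.1, -0.5, 0.5]
grip_width: 0.0739
grasp_force: 0.0
```

```bash
python3 -c "
from h import *
disp()"
```

```text
t 14.37 tcp [506.9 114.9  65.8] yawx 97.72 tz [-1.e-04  2.e-04 -1.e+00] F [ 0.13 -0.49  0.5 ] T [-0.035 -0.112  0.054] w 73.9 0.0
theta 0.12 origin [-0.2 -3.2] sprung [-0.3 65.8] stout [ -0.1 -70.2] axis z 82.8 F disp [ 0.06 -0.51]
```

Request:
{"api": "carry_out", "payload": {"commands": [{"travel": [0, 0, -0.02], "turn": 0, "gripper": 0.85}, {"travel": [0, 0, -0.04], "turn": 0, "gripper": 0.85}, {"travel": [0, 0, -0.04], "turn": 0, "gripper": 0.85}, {"travel": [0, 0, -0.05], "turn": 0, "gripper": 0.85}, {"travel": [0, 0, -0.06], "turn": 0, "gripper": 0.85}, {"travel": [0, 0, -0.06], "turn": 0, "gripper": 0.85}, {"travel": [0, 0, -0.06], "turn": 0, "gripper": 0.85}, {"travel": [0, 0, 0], "turn": 0, "gripper": 0.85}]}}

```text
t: 15.03
tcp_pos: [0.5086, 0.115, 0.2392]
eef_rot: [2.062, 2.36, 0.014]
wrist_force: [0.1, -0.6, 1.9]
grip_width: 0.0746
grasp_force: 0.0
```

Request:
{"api": "carry_out", "payload": {"commands": [{"travel": [-0.07, 0, 0], "turn": 0, "gripper": 0.85}, {"travel": [-0.07, 0, 0], "turn": 0, "gripper": 0.85}, {"travel": [-0.07, 0, 0], "turn": 0, "gripper": 0.85}, {"travel": [-0.07, 0, 0], "turn": 0, "gripper": 0.85}, {"travel": [-0.07, 0, 0], "turn": 0, "gripper": 0.85}, {"travel": [-0.07, 0, 0], "turn": 0, "gripper": 0.85}, {"travel": [-0.07, 0, 0], "turn": 0, "gripper": 0.85}, {"travel": [0, 0, 0], "turn": 0, "gripper": 0.85}]}}

```text
t: 15.7
tcp_pos: [0.5396, -0.1335, 0.2303]
eef_rot: [2.073, 2.359, -0.004]
wrist_force: [0.2, -0.0, 0.7]
grip_width: 0.0745
grasp_force: 0.0
```

Run:
```python
from h import *
st(); I=[]
for n,x0,y0 in(("top",165,145),("scene",255,175)):
    c=cam(n); np.savez(f"{n}4.npz",*c); I.append(cv2.resize(c[0][y0:y0+75,x0:x0+75,::-1],(400,400),interpolation=cv2.INTER_CUBIC))
cv2.imwrite("pics/k.png",np.hstack(I))
```

```text
t 15.7 tcp [ 539.6 -133.5  230.3] yawx 97.39 tz [-9.0e-04 -2.2e-03 -1.0e+00] F [ 0.17 -0.04  0.67] T [ 0.013 -0.092 -0.064] w 74.5 0.0
```

View pics/k.png

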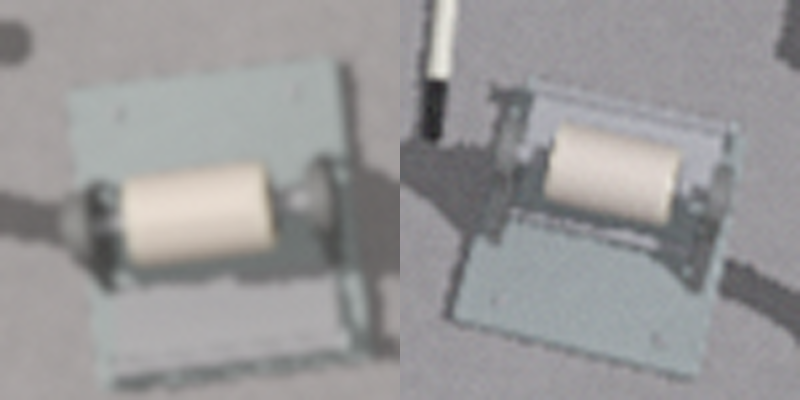

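The picture shows the roll held level between both cheeks, with its pins in the two recesses: top crop at about (110,222) and (290,200). The gripper is clear of it, so I'll hand in.

```bash
python3 -c "
from rig import sign_off
print(sign_off())"
```

```text
the job is handed in; nothing more can be done
None
```

The label roll is in the dispenser and the job is handed in: the last pictures show it level with both pins in their recesses and the gripper clear, but the hand-in returned no verdict. The tool could not be tilted, so I made the 17° tilt by turning the roll sideways and brought the stout pin in from the side rather than down.

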